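# Step the wreath round to the pointer with the ratchet lever

### The arm

A 7-joint arm with a two-finger parallel gripper is mounted at the origin on the work surface. World frame = base frame: x ahead of the robot, y to its left, z up, the work surface at z = 0. Lengths are in m, angles in rad, forces in N, time in s.
With the tool pointing down it reaches from about 0.4 to 0.85 m from the base axis. Payload 10.4 kg.
Tool frame: the origin (TCP) lies at the very end of the fingers, on their centre line; the grasp point (between the pads) lies manip.hold_point_z behind it (manip.hold_point_z is the distance from the TCP to the grasp point, in m); z points along the fingers, y is the direction in which the jaws open and shut (so a half turn about z gives the same grasp; the last joint's range is limited). The gripper opens to 85 mm and grips with 20 to 120 N. Pads are 22 mm wide; open, the fingers measure 114 mm over their backs; the gripper's body (76 mm by 85 mm) begins 54 mm behind the grasp point. The pads swing forward as they close: fully open they stand 13 mm farther back than shut.
Start: joints at [-1.259, 0.332, -0.065, 1.46, 0.022, 1.35, -0.088], TCP at [0.205, 0.59, 0.231] pointing down, gripper open.
Joint ranges: [-2.6, 2.6], [-0.5, 2.12], [-1.47, 1.34], [0.16, 2.42], [-1.27, 4.41], [0.06, 2.06], [-2.6, 2.6]. Speed limits (rad/s): [2.22, 2.22, 2.79, 2.79, 3.14, 3.14, 3.14].

### API

Orientations are given as a unit quaternion [x, y, z, w].
In Python, from workcell import manip gives the robot as it stands.
- The arm moves only by the tool jog_arm, never from a script. Its arguments are lists of equal length, an entry for each row: "translation": the shift along the world's x, y, z in mm, a list of three; "turn": the turn about the world's z in degrees. In form: {"translation": [[x, y, z], ...], "turn": [turn, ...]}. A call has 1 to 12 rows; each row is the pose to reach, as a shift and turn from the pose measured when the call began; what a row does not reach only later rows make up. A row lasts 1/12 s, in which the tool goes at most 41.7 mm and 7.16 degrees, less where a joint would pass 70% of its speed; a pose out of reach is approached as far as the arm can. A call with a gripper value outside its range is refused whole. "grip" is the finger opening in mm, from 0 to 85.4, set as the call begins (left out, the last holds). The fingers move at their own pace and stop on an object; "grip_force" is the grip in N (left out, the last holds). Time passes only in rows, so rows that repeat a pose let the fingers close. It gives the time, the measured TCP pose, the force and the opening at its end, in the units of the state.
- manip.get_obs(): the state, without advancing time (a new reading comes with each control period).
- manip.camera(name): name is "side" or "top"; returns a dict with "frame" (384x512x3 uint8, red, green, blue), "mtx" (3x3 intrinsics, pixels), "pose" (4x4, takes a point from camera to world coordinates). Camera axes: x right, y down, z forward; pixel columns grow to the right and rows downward; lengths in m; the calibration is good to about 2 mm. A picture is of the moment at which its call begins. There is no depth.
- manip.hand_in(): hands the job in, once; it reports no verdict.
Trained networks look in a picture, given as the dict that the camera call returned (one of the last four; its "shot" number tells which), for a name from the list of things; names that differ only in an ending like _2 or _b are one class to them, and where a whole thing is asked for, a point or a joint stands for the part that bears it (a point fixed in the world has none). Each returns a list of dicts, best first, with "confidence" (0 to 1); they miss things now and then, are a little off and sometimes report something else, mostly with a low value. They report only what shows in the picture. A call takes as long as a camera call.
- manip.outline_of(picture, label): "mask" (384x512 bool, what is visible of it) and "extent" ([left, top, right, bottom] in pixels, round what is visible of it).
- manip.pinpoint(picture, label): "at" ([column, row] in pixels: a listed point, or the origin of a listed thing).
The state is a dict: "clock": time; "joint_pos": joint angles; "joint_velocities": joint speeds; "tau": joint torques, N m; "position": TCP position; "ee_rot": TCP orientation; "ft_force": force on the tool from outside, world axes, zero at the start; "torque": the same for the moment, N m; "grip_width": opening from 0.0 (shut) to 1.0 (fully open).
Only numpy, scipy, OpenCV 4.12 (cv2) and the standard library are available. Lean on these libraries where they do the work, as an engineer would, in place of code of your own. Each camera call takes 0.05 s, during which the arm holds its last target. There are 200 camera calls.

### The job

Swing the ratchet lever of the wreath stand back and forth, full strokes to its end stops, until the silver bow on the wreath stands in line with the pointer of the stand, then let go of the lever. Turn the wreath by the lever only: do not touch the wreath or its toothed wheel.

Things in the scene. Friction and masses are not known exactly. Their poses are not given: they have to be found in the camera images.
- stand: Fixed stand: grey base plate 230 x 230 x 12 mm. Origin: centre of its underside, on the vertical axis of wheel and lever; z up. A fixed steel pointer post, 60 mm high, stands on its +x side, 86 to 111 mm from the axis, its wedge aimed at the axis. The lever sticks out on the -y side.
- wheel: Plywood wheel, 170 mm across 12 saw teeth (30 degrees each), top at z 37 mm, carrying a fir wreath 130 mm across (to z 82 mm). Origin on the axis at table height, x axis towards the bow. Pawls let it turn only counter-clockwise from above; a full stroke advances it 30 degrees (the first 0 to 50), and at the lever's forward stop the bow is 5 degrees past the pointer, give or take whole notches.
- bow (a point): Centre of the silver bow (two loops, 60 mm wide) on the wreath, 58 mm from the axis, at z 66 mm. It starts 55 to 115 degrees clockwise of the pointer: 2 to 4 strokes. The bell and berries on the wreath are not meant, nor the finished wreath lying loose on the table.
- lever_grip (a point): On the axis of the lever's upright round black handle, 20 mm in diameter, z 30 to 105 mm; this point is at z 80 mm, 170 mm from the stand's axis. It swings level about that axis; in the stand's frame its direction is 115 degrees clockwise of +x at the back stop and 65 degrees clockwise of +x at the forward stop.
- lever (a joint): Lever angle: 0 at the back stop, 0.873 (50 degrees) at the forward stop, growing counter-clockwise from above. The growing stroke drives the wheel (2 to 6 N at the handle); on the return stroke the wheel stays put. Below about 0.15 the pawl has surely taken the next tooth. It starts at 0 to 0.52 and stays where it is left.

How it is judged:
At the end, for the whole second after the job is handed in: The bow stands at the pointer, within 15 mm (about 15 degrees) to either side of the line from the axis to the pointer, and the wheel is at rest (x of bow in the frame of stand above 0 m and y of bow in the frame of stand between -0.015 and 0.015 m and angular speed of wheel below 0.1 rad/s); the robot touches nothing.
It fails at once if the robot touches the wreath or its toothed wheel (contact force between any of the fingers, the arm and wheel above 0.5 N).
It also fails if it takes over 64 s, if anything falls off the work surface, if the arm or the gripper's body presses on something with over 40 N, if the wrist force passes 120 N, or if a joint passes its speed limit or range.

## Working session

There is one attempt and no reset: what is moved stays moved. The work goes in short steps, Python scripts to look and compute and a tool call to move; the robot and the scene stay as the last step left them, time stands still between calls to the robot, and variables do not carry over. Pictures are saved under pics/ and viewed, about 8 in all and at most 12, crops included, and the job is handed in when it is done.

Besides the shell and the picture viewer there is one more tool, called in YAML: its name, and indented under it one key for each argument. jog_arm: Moves the arm, as the interface text tells. Its arguments: {"type":"object","properties":{"translation":{"type":"array"},"turn":{"type":"array"},"grip":{"type":"number"},"grip_force":{"type":"number"}},"required":["translation","turn"]}

```bash
mkdir -p pics
cat > h.py <<'E'
import numpy as np, cv2
from workcell import manip
def ray(p,uv):
    K=np.array(p["mtx"]);T=np.array(p["pose"])
    d=T[:3,:3]@np.linalg.inv(K)@np.array([uv[0],uv[1],1.0]);return T[:3,3],d
def atz(p,uv,z):
    o,d=ray(p,uv);return o+d*(z-o[2])/d[2]
def proj(p,X):
    T=np.linalg.inv(np.array(p["pose"]));c=np.array(p["mtx"])@(T[:3,:3]@np.array(X)+T[:3,3]);return c[:2]/c[2]
Z=dict(stand=0,wheel=0,bow=.066,lever_grip=.08)
def look(tag,names=("stand","wheel","bow","lever_grip"),cams=("top","side")):
    for c in cams:
        p=manip.camera(c)
        cv2.imwrite(f"pics/{tag}_{c}.png",p["frame"][:,:,::-1])
        print(c,"cam",np.round(np.array(p["pose"])[:3,3],3))
        for n in names:
            for r in manip.pinpoint(p,n)[:3]:
                print(n,round(r["confidence"],2),np.round(r["at"],1),np.round(atz(p,r["at"],Z[n]),4))
E
python3 - <<'E'
from h import *
look("a")
o=manip.get_obs();print(o["clock"],o["position"],o["ee_rot"],o["grip_width"],manip.hold_point_z)
a=cv2.imread("pics/a_top.png");b=cv2.imread("pics/a_side.png")
E
```

```text
top cam [0.396 0.052 0.726]
stand 0.85 [231.1 193.7] [0.5478 0.079  0.    ]
wheel 0.81 [229.6 187.9] [0.5578 0.0807 0.    ]
bow 0.68 [266.3 192.9] [0.5306 0.0242 0.066 ]
lever_grip 0.75 [341.5 171. ] [ 0.5509 -0.0888  0.08  ]
side cam [ 0.412 -0.403  0.669]
stand 0.73 [252.5 189.9] [ 0.5476  0.085  -0.    ]
wheel 0.55 [256.5 191. ] [0.5538 0.0806 0.    ]
bow 0.78 [245.7 193.9] [0.5215 0.0322 0.066 ]
lever_grip 0.71 [292.4 250.4] [ 0.5558 -0.0937  0.08  ]
0.5 [0.20532966 0.59032133 0.23130559] [ 1.66602293e-01  9.86024176e-01  2.19105797e-05 -7.30673826e-06] 0.9989330416471953 0.0187
```

View pics/a_top.png

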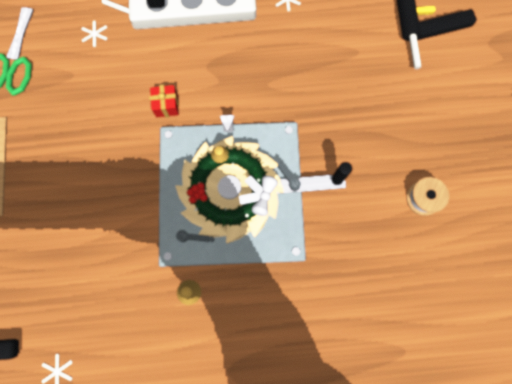

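View pics/a_side.png

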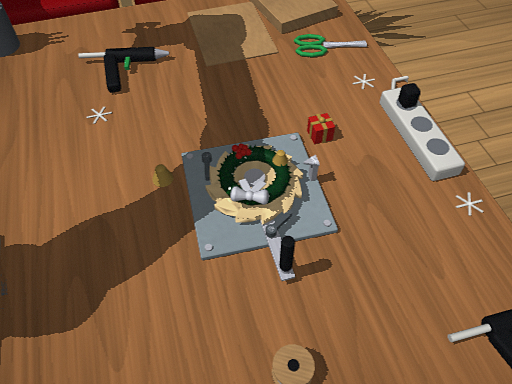

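The top view shows the stand centred near (231,193), with the pointer at (227,122) in about world +x. The bow is at about (266,193), and the lever handle's top is at (343,170), on the -y side. The side view agrees: pointer (312,165), bow (248,195), handle (288,250). Next I fit the stand frame.

```bash
cat >> h.py <<'E'
def tri(obs):
    A=np.zeros((3,3));b=np.zeros(3)
    for p,uv in obs:
        o,d=ray(p,uv);d=d/np.linalg.norm(d);M=np.eye(3)-np.outer(d,d);A+=M;b+=M@o
    return np.linalg.solve(A,b)
E
python3 - <<'E'
from h import *
P={c:manip.camera(c) for c in("top","side")}
for c,p in P.items():
    r=manip.outline_of(p,"stand")[0];m=r["mask"].astype(np.uint8)
    ys,xs=np.nonzero(m);W=np.array([atz(p,(x,y),.012)[:2] for x,y in zip(xs,ys)])
    rect=cv2.minAreaRect((W*1000).astype(np.float32));print(c,r["confidence"],rect)
for n in("lever_grip","bow"):
    print(n,tri([(p,manip.pinpoint(p,n)[0]["at"]) for p in P.values()]))
for c,p in P.items():
    f=cv2.resize(p["frame"][100:300,130:370],None,fx=3,fy=3,interpolation=cv2.INTER_CUBIC)
    cv2.imwrite(f"pics/crop_{c}.png",f[:,:,::-1])
E
```

```text
top 0.58 ((554.468994140625, 37.936134338378906), (314.1629638671875, 245.56710815429688), 87.28783416748047)
side 0.77 ((554.7652587890625, 44.45088195800781), (300.0176696777344, 245.14004516601562), 87.33438110351562)
lever_grip [ 0.54982141 -0.09014662  0.07559722]
bow [0.52265201 0.02662626 0.07096537]
```

View pics/crop_top.png

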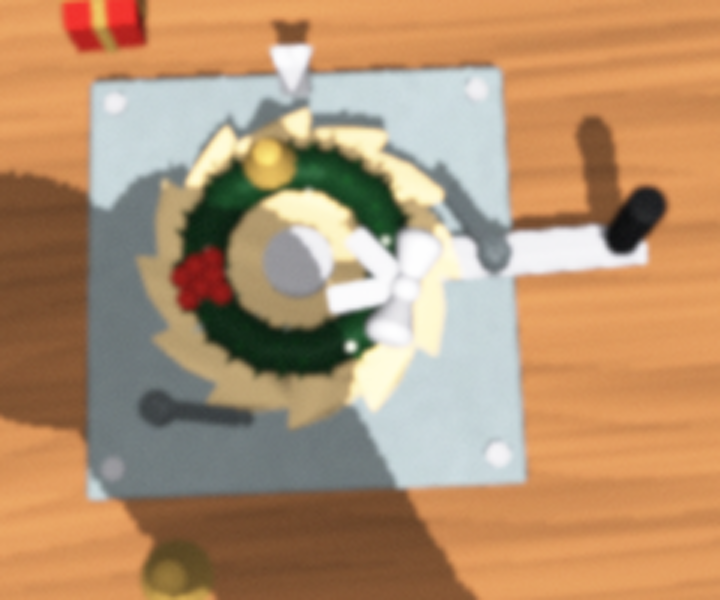

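View pics/crop_side.png

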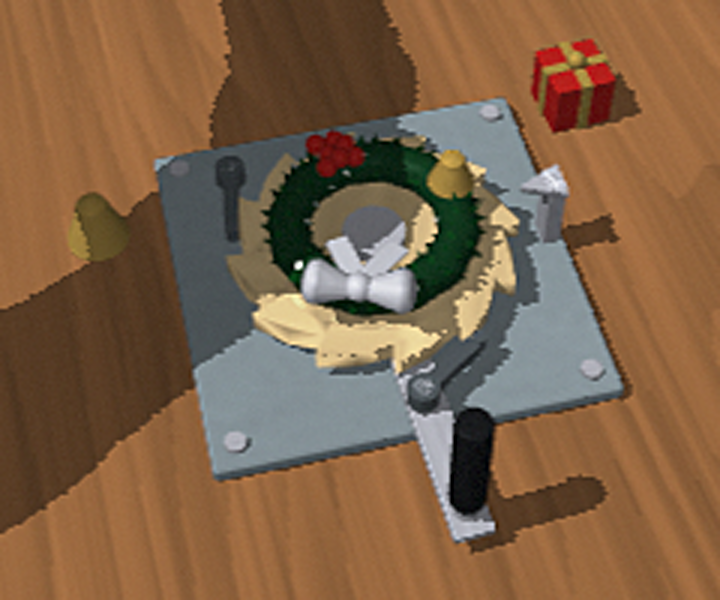

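In the top crop the plate corners are at (93,84), (500,68), (525,482) and (88,498). In the side crop they are at (157,160), (503,99), (624,388) and (216,472). The handle is a clear black cylinder outside the plate.

Run:
```python
from h import *
P={c:manip.camera(c) for c in("top","side")}
C=dict(top=[(93,84),(500,68),(525,482),(88,498)],side=[(157,160),(503,99),(624,388),(216,472)])
for c,p in P.items():
    W=np.array([atz(p,(u/3+130-.33,v/3+100-.33),.012)[:2] for u,v in C[c]]); 
    print(c,W.round(4).tolist(),W.mean(0),[np.linalg.norm(W[i]-W[i-1]).round(3) for i in range(4)])
    # order top: +x+y,+x-y,-x-y,-x+y ; side: -x+y,+x+y,+x-y,-x-y
    if c=="side": W=np.roll(W,-1,0)
    ex=(W[0]+W[1]-W[2]-W[3]);th=np.arctan2(ex[1],ex[0]);o=W.mean(0);print("th",np.degrees(th))
    for n in("lever_grip","bow"):
        d=atz(p,manip.pinpoint(p,n)[0]["at"],Z[n])[:2]-o
        print(n,np.hypot(*d),np.degrees(np.arctan2(d[1],d[0])-th))
    # handle axis top z=.105
    m=manip.outline_of(p,"lever_grip")
    for r in m[:1]:print(r["confidence"],r["extent"])
```

```text
top [[0.6678, 0.1871], [0.6572, -0.0394], [0.4296, -0.0276], [0.4414, 0.1988]] [0.5489876  0.07973037] [np.float64(0.227), np.float64(0.227), np.float64(0.228), np.float64(0.227)]
th -2.966885483617689
lever_grip 0.16346097209850166 -87.23998658459679
bow 0.05962810241911471 -110.53326134767256
0.74 [274.0, 160.0, 354.2, 191.0]
side [[0.4429, 0.1969], [0.6668, 0.1847], [0.657, -0.041], [0.4309, -0.0289]] [0.54939446 0.07792658] [np.float64(0.226), np.float64(0.224), np.float64(0.226), np.float64(0.226)]
th -3.082784145917509
lever_grip 0.1691983261547097 -87.16488261729104
bow 0.05764655843215822 -115.81551587303773
0.78 [262.4, 210.2, 295.4, 280.3]
```

Stand axis is at about (0.549, 0.079), yaw -3°. The lever direction is at -87° (28° from the back stop) and the bow at about -113°, so I expect four strokes. I'll move above the handle with the jaws tangential (world x). The cage will be a little looser than the handle.

jog_arm:
  translation:
    - [344,-681,0]
    - [344,-681,0]
    - [344,-681,0]
    - [344,-681,0]
    - [344,-681,0]
    - [344,-681,0]
    - [344,-681,0]
    - [344,-681,0]
    - [344,-681,0]
    - [344,-681,0]
    - [344,-681,0]
    - [344,-681,0]
  turn: [-6,-12,-18,-24,-30,-36,-42,-48,-54,-60,-66,-71]

```text
clock: 2.3
position: [0.4313, 0.1421, 0.2317]
ee_rot: [0.71, 0.704, 0.001, -0.0]
ft_force: [1.2, 0.5, -0.2]
grip_width: 0.999
```

jog_arm:
  translation:
    - [118,-232,-40]
    - [118,-232,-40]
    - [118,-232,-40]
    - [118,-232,-40]
    - [118,-232,-40]
    - [118,-232,-40]
    - [118,-232,-40]
    - [118,-232,-40]
    - [118,-232,-40]
    - [118,-232,-40]
  turn: [0,0,0,0,0,0,0,0,0,0]

```text
clock: 3.13
position: [0.5492, -0.0889, 0.1917]
ee_rot: [0.71, 0.704, 0.001, -0.0]
ft_force: [-0.3, -0.1, 0.5]
grip_width: 1.002
```

Run:
```python
from h import *
look("b")
p=manip.camera("side");o=manip.get_obs();print(o["clock"],o["position"],proj(p,o["position"]))
f=cv2.resize(p["frame"][80:320,130:400],None,fx=2.2,fy=2.2);cv2.imwrite("pics/b_crop.png",f[:,:,::-1])
```

```text
top cam [0.396 0.052 0.726]
stand 0.55 [230.6 191.8] [0.5511 0.0796 0.    ]
wheel 0.89 [230.3 188.6] [0.5565 0.0797 0.    ]
bow 0.98 [266.1 196.5] [0.5252 0.025  0.066 ]
lever_grip 0.7 [340.4 171.2] [ 0.5507 -0.0872  0.08  ]
side cam [ 0.412 -0.403  0.669]
stand 0.76 [251.3 191.1] [0.5448 0.083  0.    ]
wheel 0.74 [254.6 191.6] [ 0.5502  0.0803 -0.    ]
bow 0.81 [247.7 196.6] [0.5232 0.0262 0.066 ]
lever_grip 0.58 [290.3 248.8] [ 0.5538 -0.0904  0.08  ]
3.6833 [ 0.54929452 -0.08985804  0.19177424] [291.76265274 203.98511076]
```

View pics/b_crop.png

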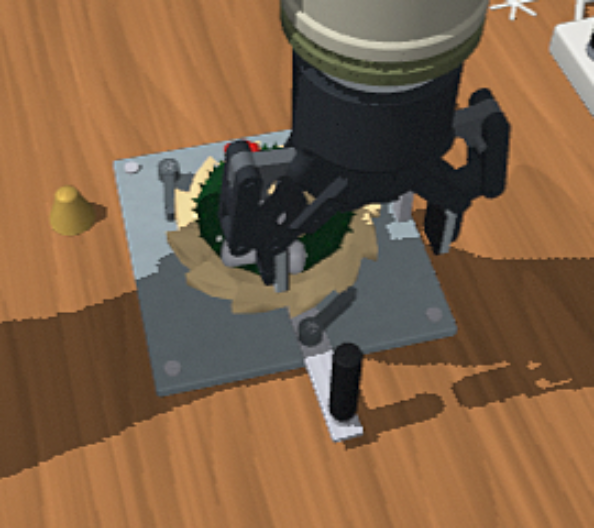

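The gripper is open and centred over the handle (crop (346,380)), with nothing under the fingers. I'll go down and close to a 25 mm cage.

jog_arm:
  translation:
    - [0,-2,-35]
    - [0,-2,-70]
    - [0,-2,-100]
    - [0,-2,-125]
    - [0,-2,-134]
    - [0,-2,-134]
  turn: [0,0,0,0,0,0]

```text
clock: 4.18
position: [0.5479, -0.0917, 0.0559]
ee_rot: [0.71, 0.704, -0.001, -0.001]
ft_force: [-0.4, -0.0, 1.3]
grip_width: 0.999
```

jog_arm:
  translation:
    - [0,0,0]
    - [0,0,0]
    - [0,0,0]
    - [0,0,0]
    - [0,0,0]
    - [0,0,0]
  turn: [0,0,0,0,0,0]
  grip: 24
  grip_force: 30

```text
clock: 4.68
position: [0.5482, -0.0917, 0.0565]
ee_rot: [0.71, 0.704, -0.0, -0.001]
ft_force: [-0.5, -0.0, 0.5]
grip_width: 0.278
```

jog_arm:
  translation:
    - [-14,0.7,0]
    - [-28.6,2.6,0]
    - [-43,5.8,0]
    - [-57,10.3,0]
    - [-71,15.9,0]
    - [-77,19,0]
    - [-83,22,0]
    - [-83,22,0]
  turn: [-5,-10,-15,-20,-25,-27,-29,-29]

```text
clock: 5.35
position: [0.4676, -0.0708, 0.0576]
ee_rot: [0.864, 0.503, 0.002, 0.001]
ft_force: [10.6, -7.4, -6.4]
grip_width: 0.28
```

Run:
```python
from h import *
look("c",("wheel","bow","lever_grip"))
o=manip.get_obs();print(o["clock"],o["position"],o["ft_force"],o["grip_width"])
```

```text
top cam [0.396 0.052 0.726]
wheel 0.71 [230.6 187.6] [0.5581 0.0791 0.    ]
bow 0.82 [267.7 196.2] [0.5255 0.0226 0.066 ]
lever_grip 0.61 [334.9 228.1] [ 0.4678 -0.0683  0.08  ]
side cam [ 0.412 -0.403  0.669]
wheel 0.9 [254.7 192.7] [0.5497 0.0779 0.    ]
bow 0.98 [246.2 194.5] [0.522  0.0308 0.066 ]
lever_grip 0.9 [228.7 250.7] [ 0.4683 -0.0685  0.08  ]
5.75 [ 0.46754716 -0.07088796  0.05758593] [ 7.84522129 -4.49795644 -2.10627518] 0.2819794479484717
```

The lever rests firmly on the back stop: about 13 N, handle measured at -118.5° world. Next is a forward stroke.

jog_arm:
  translation:
    - [14.7,-7.1,0]
    - [31.5,-13.2,0]
    - [48.9,-17.6,0]
    - [66.5,-20.1,0]
    - [84.4,-20.7,0]
    - [102.2,-19.4,0]
    - [119.8,-16.3,0]
    - [134.1,-12.4,0]
    - [142.5,-9.4,0]
    - [150.8,-5.9,0]
    - [150.8,-5.9,0]
    - [150.8,-5.9,0]
  turn: [5.5,11.5,17.5,23.5,29.5,35.5,41.5,46.5,49.5,52.5,52.5,52.5]

```text
clock: 6.75
position: [0.6166, -0.0782, 0.0569]
ee_rot: [0.552, 0.834, 0.0, -0.001]
ft_force: [-6.7, -2.6, 0.2]
grip_width: 0.277
```

```bash
cat >> h.py <<'E'
def stat(tag):
    o=manip.get_obs();O=np.array([.549,.079])
    a=lambda v:np.degrees(np.arctan2(v[1]-O[1],v[0]-O[0]))+3
    print("t",o["clock"],"F",np.round(o["ft_force"],1),"pos",np.round(o["position"],4),"tcp ang",round(a(o["position"]),1))
    for c in("top","side"):
        p=manip.camera(c);cv2.imwrite(f"pics/{tag}_{c}.png",p["frame"][:,:,::-1])
        for n in("bow","lever_grip"):
            for r in manip.pinpoint(p,n)[:2]:
                X=atz(p,r["at"],Z[n]);print(c,n,round(r["confidence"],2),"r",round(np.hypot(*(X[:2]-O)),3),"ang",round(a(X),1))
E
python3 -c "
from h import *
stat('d')"
```

```text
t 6.75 F [-6.7 -2.6  0.2] pos [ 0.6166 -0.0782  0.0569] tcp ang -63.7
top bow 0.91 r 0.061 ang -82.6
top lever_grip 0.87 r 0.172 ang -64.6
side bow 0.86 r 0.054 ang -88.0
side lever_grip 0.97 r 0.171 ang -65.6
side lever_grip 0.56 r 0.062 ang -98.8
```

The forward stop is reached and the bow is at about -85°, as expected (5 - 90). Three more strokes are needed.

jog_arm:
  translation:
    - [-14.9,-5.1,0]
    - [-29.2,-9,0]
    - [-46.8,-12.1,0]
    - [-64.6,-13.4,0]
    - [-82.5,-12.8,0]
    - [-100.1,-10.3,0]
    - [-117.5,-5.9,0]
    - [-134.3,0.2,0]
    - [-145.1,5.2,0]
    - [-151.6,8.7,0]
    - [-151.6,8.7,0]
  turn: [-5.3,-10.3,-16.3,-22.3,-28.3,-34.3,-40.3,-46.3,-50.3,-52.8,-52.8]

```text
clock: 7.97
position: [0.4675, -0.071, 0.0582]
ee_rot: [0.867, 0.499, 0.004, 0.002]
ft_force: [11.6, -9.3, -6.5]
grip_width: 0.287
```

jog_arm:
  translation:
    - [14.7,-7.1,-1]
    - [31.5,-13.2,-1]
    - [48.9,-17.6,-1]
    - [66.5,-20.1,-1]
    - [84.4,-20.7,-1]
    - [102.2,-19.4,-1]
    - [119.8,-16.3,-1]
    - [134.1,-12.4,-1]
    - [142.5,-9.4,-1]
    - [150.8,-5.9,-1]
    - [150.8,-5.9,-1]
    - [150.8,-5.9,-1]
  turn: [5.5,11.5,17.5,23.5,29.5,35.5,41.5,46.5,49.5,52.5,52.5,52.5]

```text
clock: 8.97
position: [0.6167, -0.0782, 0.0566]
ee_rot: [0.557, 0.831, 0.003, -0.001]
ft_force: [-5.8, -2.5, 0.4]
grip_width: 0.281
```

```bash
python3 -c "
from h import *
stat('e')"
```

```text
t 8.9667 F [-5.8 -2.5  0.4] pos [ 0.6167 -0.0782  0.0566] tcp ang -63.7
top bow 0.56 r 0.059 ang -53.0
top lever_grip 0.8 r 0.17 ang -63.6
side bow 0.68 r 0.165 ang -62.6
side bow 0.61 r 0.049 ang -52.5
side lever_grip 0.85 r 0.176 ang -65.9
```

The bow is at about -54°, so two strokes remain.

jog_arm:
  translation:
    - [-14.9,-5.1,0]
    - [-29.2,-9,0]
    - [-46.8,-12.1,0]
    - [-64.6,-13.4,0]
    - [-82.5,-12.8,0]
    - [-100.1,-10.3,0]
    - [-117.5,-5.9,0]
    - [-134.3,0.2,0]
    - [-145.1,5.2,0]
    - [-151.6,8.7,0]
    - [-151.6,8.7,0]
  turn: [-5.3,-10.3,-16.3,-22.3,-28.3,-34.3,-40.3,-46.3,-50.3,-52.8,-52.8]

```text
clock: 10.18
position: [0.4676, -0.071, 0.0579]
ee_rot: [0.869, 0.495, 0.006, 0.004]
ft_force: [10.7, -9.3, -5.4]
grip_width: 0.279
```

jog_arm:
  translation:
    - [14.7,-7.1,-1]
    - [31.5,-13.2,-1]
    - [48.9,-17.6,-1]
    - [66.5,-20.1,-1]
    - [84.4,-20.7,-1]
    - [102.2,-19.4,-1]
    - [119.8,-16.3,-1]
    - [134.1,-12.4,-1]
    - [142.5,-9.4,-1]
    - [150.8,-5.9,-1]
    - [150.8,-5.9,-1]
    - [150.8,-5.9,-1]
  turn: [5.5,11.5,17.5,23.5,29.5,35.5,41.5,46.5,49.5,52.5,52.5,52.5]

```text
clock: 11.18
position: [0.6168, -0.0783, 0.0563]
ee_rot: [0.561, 0.828, 0.005, -0.0]
ft_force: [-4.3, -3.0, -0.2]
grip_width: 0.288
```

```bash
python3 -c "
from h import *
stat('f')"
```

```text
t 11.1833 F [-4.3 -3.  -0.2] pos [ 0.6168 -0.0783  0.0563] tcp ang -63.7
top bow 0.63 r 0.062 ang -22.3
top lever_grip 0.58 r 0.17 ang -64.5
side bow 0.63 r 0.05 ang -20.6
side lever_grip 0.83 r 0.17 ang -63.4
```

The bow is at about -22°. One stroke is left.

jog_arm:
  translation:
    - [-14.9,-5.1,0]
    - [-29.2,-9,0]
    - [-46.8,-12.1,0]
    - [-64.6,-13.4,0]
    - [-82.5,-12.8,0]
    - [-100.1,-10.3,0]
    - [-117.5,-5.9,0]
    - [-134.3,0.2,0]
    - [-145.1,5.2,0]
    - [-151.6,8.7,0]
    - [-151.6,8.7,0]
  turn: [-5.3,-10.3,-16.3,-22.3,-28.3,-34.3,-40.3,-46.3,-50.3,-52.8,-52.8]

```text
clock: 12.4
position: [0.4676, -0.0711, 0.0576]
ee_rot: [0.872, 0.49, 0.008, 0.005]
ft_force: [10.8, -10.3, -6.7]
grip_width: 0.282
```

jog_arm:
  translation:
    - [14.7,-7.1,-1]
    - [31.5,-13.2,-1]
    - [48.9,-17.6,-1]
    - [66.5,-20.1,-1]
    - [84.4,-20.7,-1]
    - [102.2,-19.4,-1]
    - [119.8,-16.3,-1]
    - [134.1,-12.4,-1]
    - [142.5,-9.4,-1]
    - [150.8,-5.9,-1]
    - [150.8,-5.9,-1]
    - [150.8,-5.9,-1]
  turn: [5.5,11.5,17.5,23.5,29.5,35.5,41.5,46.5,49.5,52.5,52.5,52.5]

```text
clock: 13.4
position: [0.6169, -0.0784, 0.056]
ee_rot: [0.565, 0.825, 0.008, 0.0]
ft_force: [-6.0, -3.1, -0.6]
grip_width: 0.285
```

```bash
python3 -c "
from h import *
stat('g')"
```

```text
t 13.4 F [-6.  -3.1 -0.6] pos [ 0.6169 -0.0784  0.056 ] tcp ang -63.7
top bow 0.93 r 0.059 ang 3.1
top lever_grip 0.73 r 0.172 ang -64.5
side bow 0.78 r 0.058 ang 9.5
side lever_grip 0.78 r 0.171 ang -64.6
```

The bow is at about +5°. I'll centre the cage, open, lift and move clear.

jog_arm:
  translation:
    - [-2,-1,0]
    - [-2,-1,0]
    - [-2,-1,0]
    - [-2,-1,0]
    - [-2,-1,0]
    - [-2,-1,0]
    - [-2,-1,0]
    - [-2,-1,0]
  turn: [0,0,0,0,0,0,0,0]
  grip: 85

```text
clock: 14.37
position: [0.615, -0.0793, 0.056]
ee_rot: [0.565, 0.825, 0.008, 0.0]
ft_force: [-0.2, -0.2, -0.9]
grip_width: 0.996
```

jog_arm:
  translation:
    - [0,0,20]
    - [0,0,50]
    - [0,0,85]
    - [0,0,120]
    - [0,0,150]
    - [0,-30,160]
    - [0,-70,160]
    - [0,-110,160]
    - [0,-140,160]
    - [0,-150,160]
    - [0,-150,160]
    - [0,-150,160]
  turn: [0,0,0,0,0,0,0,0,0,0,0,0]

```text
clock: 15.37
position: [0.6149, -0.2291, 0.2158]
ee_rot: [0.566, 0.825, 0.008, 0.0]
ft_force: [0.6, 0.3, 0.2]
grip_width: 0.992
```

```bash
python3 -c "
from h import *
stat('i')
a=cv2.imread('pics/i_top.png')[90:290,130:400];cv2.imwrite('pics/i_crop.png',cv2.resize(a,None,fx=2.5,fy=2.5))"
```

```text
t 15.3667 F [0.6 0.3 0.2] pos [ 0.6149 -0.2291  0.2158] tcp ang -74.9
top bow 0.76 r 0.059 ang 3.1
side bow 0.7 r 0.053 ang 7.2
side lever_grip 0.79 r 0.171 ang -64.9
```

View pics/i_crop.png

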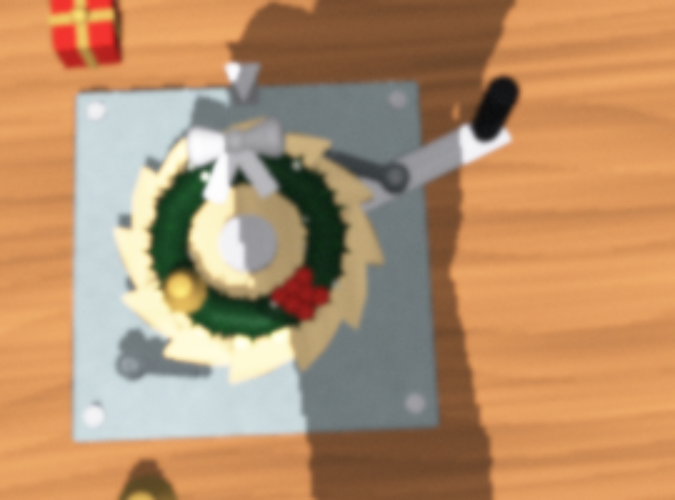

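The bow at crop (237,142) lines up with the pointer tip at (243,100). The lever stays at its forward stop with the gripper clear of everything, so I'm handing in.

```bash
python3 -c "
from workcell import manip
print(manip.hand_in())"
```

```text
the job is handed in; nothing more can be done
None
```

The silver bow now stands at the pointer, and I handed the job in at about 15.5 s; no verdict was reported.

I closed the fingers loosely around the lever handle and swung it back to the back stop. I then made four full forward strokes, about 7 to 15 N against the stops. The bow moved from about -113° to -85°, -54°, -22° and finally +5°. After that I opened the gripper, lifted it and moved it clear.

**Last checks:**
- **Bow angle:** the top camera read +3° and the side camera +7°. That puts the bow about 3 to 7 mm off the line, inside the 15 mm limit.
- **Lever and gripper:** the lever stayed at its forward stop, at about -65° in the stand's frame. The force on the tool was near zero, and the gripper touched nothing.
- **Disagreements:** on the way, the two cameras differed by up to about 6° on the bow. The side camera also gave a few wrong detections while the gripper was in view. The last readings and the last top picture agreed.
- **Not measured:** I did not measure the wheel's speed. The bow angles agreed within about 2° before and after I let go of the lever.

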